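Set the dust extractor to its fourth speed and start it

TASK

Before carving, set the dust extractor on the bench control box: push its rotary selector round with a fingertip, click by click, until the pointer rests on the fourth click clockwise from the off dot (the fourth white bar), then press the start button fully down and let it come back up. Only push the pointer from its side, never pinch it, and do not press start at any other speed. Leave the hammer, chisel and stone offcut where they lie.

Things in the scene. Friction and masses are not known exactly. Their poses are not given: they have to be found in the camera images.
- control_box: Grey steel box bolted to the bench, 220 x 180 mm and 80 mm high with a flat lid, on a 270 x 150 mm flange plate 4 mm thick. Origin: centre of its underside, on the bench; x away from its front, y to its left, z up. On the lid are the selector, its vertical axis 30 mm along +x of the origin, and the start button, 70 mm along -x of it.
- dial_axis (a point): Point on the selector's vertical axis, level with the lid (80 mm above the bench); axes as the box's. Flat white marks on the lid lie round it at 62 to 81 mm: a round dot (off) straight to +y, then clockwise every 30 degrees six bars growing in length and thickness, the third straight to +x, the sixth straight to -y.
- dial (a joint): Selector angle, rad: 0 = off (at a stop, pointing at the dot), growing clockwise from above; the nose points 90 degrees minus this from the box's +x. Seven clicks 0.5236 rad apart, 0 to 3.142; the fourth bar is 2.094. A spring holds each click: 6 to 10 N sideways at the nose turns it, and past half-way it snaps into the next by itself. Starts at off, first or second bar.
- pointer_nose (a point): Centre of the black pointer at its nose, 42 mm from the axis, half-way up. The pointer is an upright bar 14 mm thick, 6 to 32 mm above the lid, from 20 mm behind the axis to 55 mm before it; the long end is the nose, with a white line on top. Beneath it a collar of radius 20 mm, 6 mm high. x points out along the nose, z up.
- pointer_ccw: The half of the pointer on its counter-clockwise side (7 mm thick). Origin: on its outer flat flank, 42 mm from the axis and half-way up; x out along the nose, y out of the flank, z up. Pushing this flank turns the selector clockwise.
- pointer_cw: The half of the pointer on its clockwise side (7 mm thick). Origin: on its outer flat flank, 42 mm from the axis and half-way up; x out along the nose, -y out of the flank. Pushing this flank turns the selector counter-clockwise. Touching both halves hard at once counts as pinching.
- start_button (a joint): Travel of the start button, m: 0 is up, 0.006 fully down. A spring brings it back; fully down takes 5 N.
- start_button_top (a point): Centre of the top of the start button: a round black cap of 32 mm diameter, 22 mm above the lid when up, in a dark ring of 48 mm diameter that is 12 mm high.
- hammer_center (a point): Loose bystander, a point at the middle of a hammer of 240 mm that lies on the bench to the right of the box. Leave it.
- chisel_center (a point): Loose bystander, the middle of a flat steel chisel of 200 mm that lies on the bench to the left of the box. Leave it.
- offcut_center (a point): Loose bystander, the middle of a faceted marble offcut of about 70 mm width and 46 mm height, on the bench left of the chisel. Leave it.

How it is judged:
By the outcome, as a careful person would: the job done as asked, in the order asked, and still so for the second after the job is handed in, with the robot touching nothing.
It also fails if it takes over 51 s, if anything falls off the work surface, if the arm or the gripper's body presses on something with over 40 N, if the wrist force passes 120 N, or if a joint passes its speed limit or range.

ROBOT

A 6-joint arm with a two-finger parallel gripper is mounted at the origin on the work surface. World frame = base frame: x ahead of the robot, y to its left, z up, the work surface at z = 0. Lengths are in mm, angles in rad, forces in N, time in s.
With the tool pointing down it reaches from about 350 to 775 mm from the base axis. Payload 7.3 kg.
Tool frame: the origin (TCP) lies midway between the tips of the shut fingers; the grasp point (between the pads) lies 19 mm behind it; z points along the fingers, x is the direction in which the jaws open and shut, and the axes are right-handed (so a half turn about z gives the same grasp; the last joint's range is limited). The gripper opens to 92 mm and grips with 3 to 60 N. Pads are 19 mm wide; open, the fingers measure 130 mm over their backs; the gripper's body (75 mm by 190 mm) begins 47 mm behind the grasp point.
Start: joints at [1.072, 0.342, 1.524, -0, 1.275, -0.146], TCP at [181.388, 492.69, 226.741] pointing down, gripper open.
Joint ranges: [-2.53, 2.53], [-0.77, 2.02], [0.04, 2.7], [-1, 4.14], [0.28, 2.66], [-3.11, 3.11]. Speed limits (rad/s): [2.57, 2.57, 3.14, 3.14, 3.14, 3.14].

INTERFACE

Orientations are given as [roll, pitch, yaw] about the fixed x, y, z axes, in that order (R = Rz(yaw) Ry(pitch) Rx(roll)).
In Python, from plant import bot gives the robot as it stands.
- The arm moves only by the shell command python3 -m pendant 'ROWS' [OPENING]. ROWS is JSON, a list of rows, each an object with "linear": the shift along the world's x, y, z in mm, a list of three; "twist": the turn about the world's z in degrees. In form: [{"linear": [x, y, z], "twist": twist}, ...]. A call has 1 to 20 rows; each row is the pose to reach, as a shift and turn from the pose commanded when the call began; what a row does not reach only later rows make up. A row lasts 1/8 s, in which the tool goes at most 62.5 mm and 10.7 degrees, less where a joint would pass 70% of its speed; a pose out of reach is approached as far as the arm can. A call with a gripper value outside its range is refused whole. OPENING is the closure in counts, from 0 (fully open) to 255 (shut), set as the call begins (- or left out, the last holds). The fingers move at their own pace and stop on an object; the grip force is fixed at half the most. Time passes only in rows, so rows that repeat a pose let the fingers close. It gives the time, the measured TCP pose, the force and the opening at its end, in the units of the state.
- bot.get_obs(): the state, without advancing time (a new reading comes with each control period).
- bot.capture(name): name is "scene" or "side" or "wrist"; returns a dict with "frame" (480x640x3 uint8, blue, green, red), "z_map" (480x640 float32, mm along the optical axis (not along the pixel's ray), 0 where there is no reading), "fx", "fy", "cx", "cy" (pixels), "rvec" (rotation vector, rad) and "tvec" (3), from world to camera coordinates, as OpenCV has them. Camera axes: x right, y down, z forward; pixel columns grow to the right and rows downward; lengths in mm; the calibration is good to about 2 mm. A picture is of the moment at which its call begins.
- bot.close_job(): hands the job in, once; it reports no verdict.
The state is a dict: "time": time; "joint_positions": joint angles; "dq": joint speeds; "tau": joint torques, N m; "tool_pos": TCP position; "tcp_rot": TCP orientation; "contact_force": force on the tool from outside, world axes, zero at the start; "moment": the same for the moment, N m; "grip_width": finger opening in mm.
Only numpy, scipy, OpenCV 4.12 (cv2) and the standard library are available. Lean on these libraries where they do the work, as an engineer would, in place of code of your own. Each camera call takes 0.05 s, during which the arm holds its last target. There are 200 camera calls.

## Working session

There is one attempt and no reset: what is moved stays moved. The work goes in short steps, Python scripts to look and compute and a shell command to move; the robot and the scene stay as the last step left them, time stands still between calls to the robot, and variables do not carry over. Pictures are saved under pics/ and viewed, about 8 in all and at most 12, crops included, and the job is handed in when it is done.

```bash
mkdir -p pics
cat > h.py <<'E'
import numpy as np, cv2
from plant import bot
def cam(n):
    c=bot.capture(n); R=cv2.Rodrigues(np.array(c["rvec"],float))[0]; c["R"]=R; c["t"]=np.array(c["tvec"],float).reshape(3); return c
def ray(c,u,v,z):
    d=c["R"].T@np.array([(u-c["cx"])/c["fx"],(v-c["cy"])/c["fy"],1]); o=-c["R"].T@c["t"]
    return o+d*(z-o[2])/d[2]
def pix(c,p):
    q=c["R"]@np.array(p,float)+c["t"]; return q[0]/q[2]*c["fx"]+c["cx"],q[1]/q[2]*c["fy"]+c["cy"]
E
python3 - <<'E'
from h import *
import pickle
for n in("scene","side"):
    c=cam(n); cv2.imwrite(f"pics/{n}1.png",c["frame"]); pickle.dump(c,open(n+".pkl","wb"))
    print(n,-c["R"].T@c["t"])
print(bot.get_obs())
E
```

```text
scene [1328.69315555  296.04159215 1090.90867379]
side [476.33963484 914.18203867 811.27128104]
{'time': 0.1, 'joint_positions': array([ 1.07200215e+00,  3.42687110e-01,  1.52491072e+00, -3.59525786e-05,
        1.27542774e+00, -1.46023778e-01]), 'dq': array([-0.00059662, -0.00246198, -0.00470771,  0.0011946 , -0.000817  ,
       -0.00044483]), 'tau': array([ 8.01401347e-04, -4.32008493e+01, -2.44692421e+01,  7.18557788e-02,
        5.27309580e-02, -7.23418270e-05]), 'tool_pos': array([181.20990726, 492.34242002, 226.10055235]), 'tcp_rot': array([-3.14141817e+00,  1.42267281e-03,  1.21803654e+00]), 'contact_force': array([ 0.0298553 ,  1.1691884 , -0.05550666]), 'moment': array([-0.00702791, -0.0173464 , -0.01571892]), 'grip_width': 91.69026418174339}
```

View pics/scene1.png

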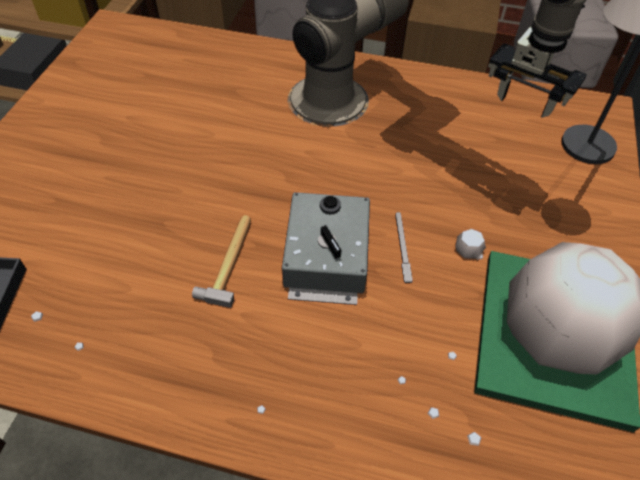

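View pics/side1.png

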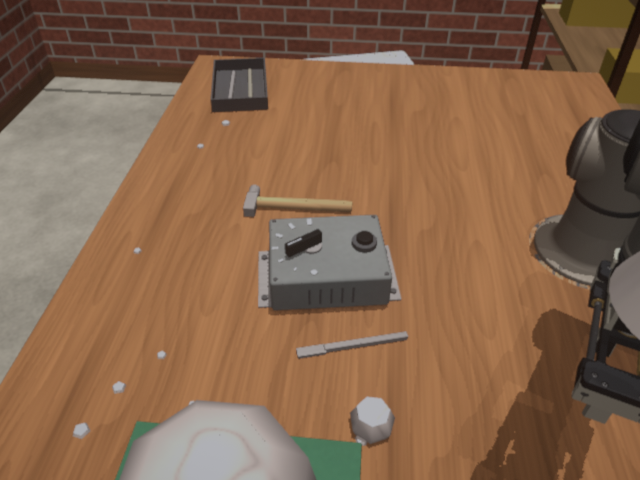

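The scene view shows the box at about (328,240), with the button at (330,203), the pointer nose near (338,256) and the off dot near (358,243). The pointer seems to be at the second bar. Next I'll measure the marks, cap and white line.

Run:
```python
from h import *
import pickle
for n,(x0,y0,x1,y1) in(("scene",(284,190,372,292)),("side",(262,212,392,300))):
    c=pickle.load(open(n+".pkl","rb")); f=c["frame"]; g=cv2.cvtColor(f,cv2.COLOR_BGR2GRAY)[y0:y1,x0:x1]
    for nm,m,z in(("white",(g>175),80),("black",(g<38),102)):
        k,l,s,ce=cv2.connectedComponentsWithStats(m.astype(np.uint8))
        for i in range(1,k):
            if s[i,4]>=4:
                u,v=ce[i]+[x0,y0]; print(n,nm,s[i,4],np.round([u,v],1),ray(c,u,v,z).round(1)[:2], ray(c,u,v,112).round(1)[:2])
    cv2.imwrite(f"pics/{n}z.png",cv2.resize(f[y0:y1,x0:x1],None,fx=5,fy=5,interpolation=cv2.INTER_CUBIC))
```

```text
scene white 21 [293.3 238. ] [573.9  65.1] [597.8  72.4]
scene white 16 [357.8 242.7] [549.1 203. ] [573.8 206. ]
scene white 18 [296.6 251.3] [606.8  81.9] [629.7  88.6]
scene white 14 [307.8 261.8] [627. 112.] [649.2 117.9]
scene white 5 [340.6 263.8] [613.6 179.9] [636.3 183.6]
scene white 10 [324.  266.2] [628.9 147.8] [651.1 152.5]
scene black 119 [330.  202.1] [470.8 120.9] [479.5 122.6]
scene black 17 [329.7 211.5] [497.9 126.9] [506.3 128.6]
scene black 206 [329.6 241.8] [579.8 147. ] [587.4 148.5]
side white 11 [308.9 221.4] [575.3  62.5] [570.9  99.8]
side white 6 [291.  225.5] [609.   78.6] [603.2 115.2]
side white 9 [313.6 271.7] [551.6 200.4] [548.3 231.6]
side black 275 [303.3 245. ] [575.3 155.7] [573.9 166.4]
side black 27 [364.7 241.9] [463.3 135.6] [463.5 146.5]
```

View pics/scenez.png

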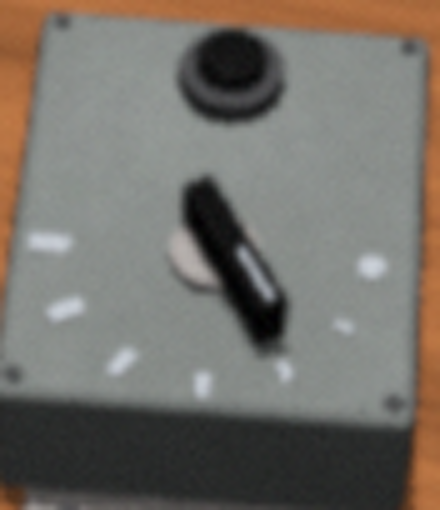

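The marks fit: the off dot and sixth bar are 140 mm apart (nominal 143). That puts the axis at about (561.5,134) with box yaw about 10.2°. The third bar lies where this predicts, and the nose points at bar 2. I'll approach with the fingers shut and check from the wrist.

```bash
python3 -m pendant '[{"linear":[50,-38,0],"twist":-4},{"linear":[110,-85,0],"twist":-10},{"linear":[160,-123,0],"twist":-16},{"linear":[210,-162,0],"twist":-22},{"linear":[260,-200,0],"twist":-30},{"linear":[310,-240,0],"twist":-30},{"linear":[350,-272,0],"twist":-30},{"linear":[375,-290,0],"twist":-30},{"linear":[383,-297,0],"twist":-30},{"linear":[383,-297,0],"twist":-30},{"linear":[383,-297,0],"twist":-30}]' 255
python3 - <<'E'
from h import *
import pickle
c=cam("wrist"); pickle.dump(c,open("wrist.pkl","wb")); cv2.imwrite("pics/w1.png",c["frame"]); o=bot.get_obs();print(o["tool_pos"],o["tcp_rot"],o["time"],o["contact_force"],o["grip_width"])
print(-c["R"].T@c["t"])
g=cv2.cvtColor(c["frame"],cv2.COLOR_BGR2GRAY)
for nm,m,z in(("white",g>175,80),("black",g<38,102)):
    k,l,s,ce=cv2.connectedComponentsWithStats(m.astype(np.uint8))
    for i in range(1,k):
        if s[i,4]>=40: print(nm,s[i,4],ce[i].round(1),ray(c,*ce[i],z).round(1)[:2],ray(c,*ce[i],112).round(1)[:2])
E
```

```text
time: 1.48
tool_pos: [563.3, 196.8, 226.8]
tcp_rot: [-3.141, 0.0, 0.696]
contact_force: [-0.4, -0.2, 0.3]
grip_width: 0.4
[563.31574813 196.928878   226.96321222] [-3.14123651e+00 -6.97076307e-05  6.96183725e-01] 1.525 [-0.08828909  0.31098787  0.31687652] 0.24946756080173688
[517.40451025 252.97922993 383.71890461]
white 83225 [492.6 136.5] [616.7 330.9] [606.2 322.6]
white 511 [ 8.1 97.5] [328.9 125.4] [348.8 138.8]
white 38406 [100.6 223.6] [429.3  87.9] [438.6 105.3]
white 3590 [323.  136.3] [520.4 250.5] [520.1 250.7]
white 1155 [271.2 168.4] [505.5 207.4] [506.7 212.2]
white 209 [313.4 211.2] [550.9 202.6] [547.3 207.9]
white 62 [343.9 242.6] [585.6 198.6] [578.4 204.3]
white 90 [355.6 282. ] [614.8 179.4] [604.6 187.2]
white 4536 [ 83.7 382.8] [493.8 -45.6] [496.3 -14.2]
white 197 [158.3 368.2] [535.9   8.8] [534.   34.5]
white 6080 [547.1 383.8] [807.2 215.7] [776.7 219.6]
white 78 [319.6 394.4] [660.6  78.7] [645.5  97.1]
black 124 [166. 219.] [470.2 133.2] [471.9 137.5]
black 532 [273.1 283.1] [560.3 144. ] [558.8 147.8]
black 319 [321.9 299.1] [597.1 157.6] [594.3 161. ]
black 4058 [245.  307.6] [556.2 114.1] [554.9 119. ]
black 4014 [398.8 307.8] [647.3 190.2] [642.7 192.4]
black 23589 [321.4 426.6] [671.7  68. ] [666.2  74.5]
```

View pics/w1.png

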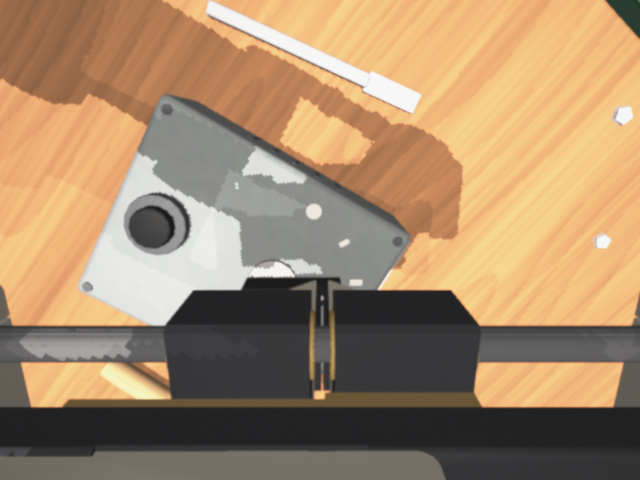

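The wrist view agrees: off dot at (313,211), bar 1 at (344,243) and bar 2 at (356,282), all within 3 mm of the prediction. The cap is at about (151,228). I'll go down beside the counter-clockwise flank.

```bash
python3 -m pendant '[{"linear":[0,0,-30],"twist":0},{"linear":[0,0,-70],"twist":0},{"linear":[0,0,-105],"twist":0},{"linear":[0,0,-123],"twist":0},{"linear":[0,0,-131],"twist":0},{"linear":[0,0,-131],"twist":0},{"linear":[0,0,-131],"twist":0}]'
python3 - <<'E'
from h import *
import pickle
c=pickle.load(open("wrist.pkl","rb")); print("cap",ray(c,151,228,102))
C=np.array([562,133.5])
P=bot.get_obs()["tool_pos"][:2]; print(P)
for th,d in((40,26),(40,18),(34,16.5),(28,16.5),(22,16.5),(18,16.5),(10,16.5),(2,16.5),(-4,16.5),(-10,16.5)):
    a=np.radians(th); t=C+42*np.array([np.cos(a),np.sin(a)])+d*np.array([-np.sin(a),np.cos(a)]); print(th,d,(t-[564.4,195.7]).round(1), th-40)
print("btn",C-100*np.array([np.cos(.178),np.sin(.178)]))
E
```

```text
time: 2.4
tool_pos: [564.9, 196.1, 96.9]
tcp_rot: [3.141, -0.002, 0.695]
contact_force: [0.3, -0.1, -0.0]
grip_width: 0.8
cap [465.6062912  120.60578036 102.        ]
[564.8827961  196.09634325]
40 26 [ 13.1 -15.3] 0
40 18 [ 18.2 -21.4] 0
34 16.5 [ 23.2 -25. ] -6
28 16.5 [ 26.9 -27.9] -12
22 16.5 [ 30.4 -31.2] -18
18 16.5 [ 32.4 -33.5] -22
10 16.5 [ 36.1 -38.7] -30
2 16.5 [ 39.  -44.2] -38
-4 16.5 [ 40.6 -48.7] -44
-10 16.5 [ 41.8 -53.2] -50
btn [463.5800216  115.79384707]
```

```bash
python3 -m pendant '[{"linear":[7,-8,0],"twist":0},{"linear":[13,-15,0],"twist":0},{"linear":[18,-21,0],"twist":0},{"linear":[21,-23,0],"twist":-3},{"linear":[23,-25,0],"twist":-6},{"linear":[25,-26.5,0],"twist":-9},{"linear":[27,-28,0],"twist":-12},{"linear":[27,-28,0],"twist":-12}]'
python3 - <<'E'
from h import *
for n,(x0,y0,x1,y1) in(("scene",(284,190,372,292)),):
    c=cam(n); cv2.imwrite("pics/s2.png",cv2.resize(c["frame"][y0:y1,x0:x1],None,fx=5,fy=5,interpolation=cv2.INTER_CUBIC))
E
```

```text
time: 3.4
tool_pos: [591.7, 168.0, 95.9]
tcp_rot: [-3.141, -0.001, 0.485]
contact_force: [-0.8, 3.8, 0.7]
grip_width: 0.6
```

View pics/s2.png

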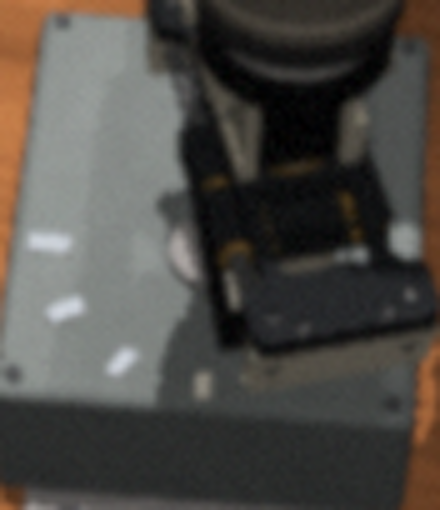

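The pointer has turned part of the way (nose at about crop (230,340)) and the contact force is about 4 N. I'll keep pushing past the first half-way point.

```bash
python3 -m pendant '[{"linear":[2,-1.7,0],"twist":-3},{"linear":[3.5,-3.3,0],"twist":-6},{"linear":[4.5,-4.5,0],"twist":-8},{"linear":[4.5,-4.5,0],"twist":-8}]'
python3 -m pendant '[{"linear":[1,-1.2,0],"twist":-2},{"linear":[1,-1.2,0],"twist":-2}]'
python3 - <<'E'
from h import *
for n,(x0,y0,x1,y1) in(("scene",(284,190,372,292)),):
    c=cam(n); cv2.imwrite("pics/s3.png",cv2.resize(c["frame"][y0:y1,x0:x1],None,fx=5,fy=5,interpolation=cv2.INTER_CUBIC))
E
```

```text
time: 3.95
tool_pos: [596.0, 162.7, 95.6]
tcp_rot: [3.141, 0.0, 0.346]
contact_force: [0.5, 0.7, -0.0]
grip_width: 0.2
time: 4.2
tool_pos: [596.9, 161.8, 95.7]
tcp_rot: [3.142, -0.0, 0.31]
contact_force: [0.3, 0.1, 0.5]
grip_width: 0.8
```

View pics/s3.png

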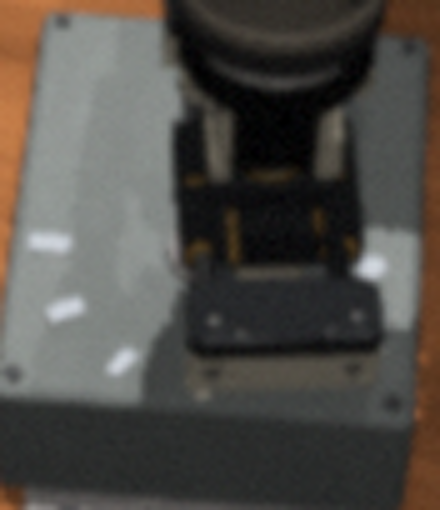

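The force dropped to zero, so it has snapped to bar 3. Now the second click.

```bash
python3 -m pendant '[{"linear":[2,-2.5,0],"twist":-4},{"linear":[3.6,-5,0],"twist":-8},{"linear":[5,-8,0],"twist":-12},{"linear":[6.2,-10,0],"twist":-15},{"linear":[6.2,-10,0],"twist":-15}]'
python3 -m pendant '[{"linear":[1,-2,0],"twist":-3},{"linear":[1.9,-4.3,0],"twist":-6},{"linear":[1.9,-4.3,0],"twist":-6}]'
python3 -m pendant '[{"linear":[0.7,-2,0],"twist":-3},{"linear":[1,-3.5,0],"twist":-5},{"linear":[1,-3.5,0],"twist":-5}]'
```

```text
time: 4.88
tool_pos: [602.3, 153.4, 95.7]
tcp_rot: [-3.14, 0.001, 0.049]
contact_force: [-1.9, 5.2, 0.4]
grip_width: 0.4
time: 5.25
tool_pos: [604.8, 148.0, 95.7]
tcp_rot: [-3.141, 0.0, -0.055]
contact_force: [-0.8, 1.1, -0.5]
grip_width: 0.2
time: 5.62
tool_pos: [606.2, 143.8, 95.8]
tcp_rot: [3.141, -0.0, -0.143]
contact_force: [0.3, 0.2, -0.6]
grip_width: 0.4
```

Snapped again, with the force back to zero. I'll retreat, rise, move above the button and check the dial before pressing.

```bash
python3 -m pendant '[{"linear":[1,8,0],"twist":0},{"linear":[2,16,5],"twist":0},{"linear":[2,16,40],"twist":0},{"linear":[-10,10,65],"twist":0},{"linear":[-50,-5,65],"twist":0},{"linear":[-100,-16,65],"twist":0},{"linear":[-132,-24,65],"twist":0},{"linear":[-141,-26,60],"twist":0},{"linear":[-141,-26,55],"twist":0},{"linear":[-141,-26,55],"twist":0},{"linear":[-141,-26,55],"twist":0}]'
python3 - <<'E'
from h import *
x0,y0,x1,y1=284,190,372,292
c=cam("scene"); f=c["frame"][y0:y1,x0:x1]; A=cv2.resize(f,None,fx=4,fy=4,interpolation=cv2.INTER_CUBIC)
s=cam("side"); B=cv2.resize(s["frame"][200:302,270:400],None,fx=3,fy=4,interpolation=cv2.INTER_CUBIC)
cv2.imwrite("pics/s4.png",np.hstack([A,B]))
C=np.array([562,133.5])
for th in(10.2,-19.8,-49.8):
    print(th,np.round((np.array(pix(c,[*(C+50*np.array([np.cos(np.radians(th)),np.sin(np.radians(th))])),112]))-[x0,y0])*4))
E
```

```text
time: 7.0
tool_pos: [465.8, 118.4, 150.5]
tcp_rot: [-3.142, -0.0, -0.143]
contact_force: [-0.2, 1.3, 0.1]
grip_width: 0.1
10.2 [160. 240.]
-19.8 [113. 226.]
-49.8 [ 81. 196.]
```

View pics/s4.png

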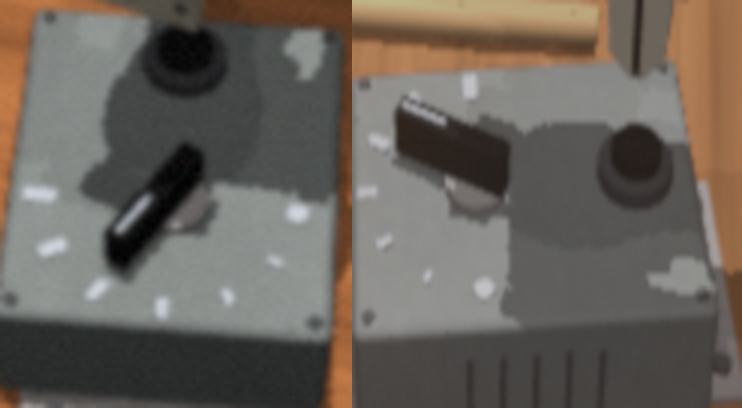

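The dial is at bar 4: the nose is seen at (115,235), against (113,226) predicted for bar 4 and (81,196) for bar 5. The fingertip is over the cap. Pressing now.

```bash
python3 -m pendant '[{"linear":[0,0,-20],"twist":0},{"linear":[0,0,-38],"twist":0},{"linear":[0,0,-45],"twist":0},{"linear":[0,0,-48],"twist":0},{"linear":[0,0,-50],"twist":0},{"linear":[0,0,-52],"twist":0},{"linear":[0,0,-53],"twist":0},{"linear":[0,0,-53],"twist":0}]'
python3 -m pendant '[{"linear":[0,0,-1],"twist":0},{"linear":[0,0,-2],"twist":0},{"linear":[0,0,-2],"twist":0}]'
```

```text
time: 8.1
tool_pos: [465.3, 118.2, 98.1]
tcp_rot: [-3.141, -0.001, -0.143]
contact_force: [-0.7, 0.1, 3.9]
grip_width: 0.5
time: 8.48
tool_pos: [465.3, 118.2, 96.2]
tcp_rot: [-3.141, -0.001, -0.143]
contact_force: [-0.9, -0.7, 7.2]
grip_width: 0.3
```

```bash
python3 -m pendant '[{"linear":[0,0,-0.7],"twist":0},{"linear":[0,0,-1.2],"twist":0},{"linear":[0,0,-1.2],"twist":0}]'
python3 -m pendant '[{"linear":[0,0,4],"twist":0},{"linear":[0,0,15],"twist":0},{"linear":[0,0,50],"twist":0},{"linear":[-20,0,100],"twist":0},{"linear":[-50,0,130],"twist":0},{"linear":[-60,0,130],"twist":0},{"linear":[-60,0,130],"twist":0},{"linear":[-60,0,130],"twist":0}]'
python3 - <<'E'
from h import *
x0,y0,x1,y1=180,180,500,320
c=cam("scene"); A=cv2.resize(c["frame"][y0:y1,x0:x1],None,fx=2.4,fy=2.4,interpolation=cv2.INTER_CUBIC)
s=cam("side"); B=cv2.resize(s["frame"][200:300,240:400],(768,264*1),interpolation=cv2.INTER_CUBIC)
cv2.imwrite("pics/s5.png",np.vstack([A,B[:, :]])[:600])
E
```

```text
time: 8.85
tool_pos: [465.4, 118.2, 96.0]
tcp_rot: [-3.141, -0.002, -0.143]
contact_force: [-4.3, -1.0, 17.2]
grip_width: 0.3
time: 9.85
tool_pos: [405.1, 118.1, 223.4]
tcp_rot: [3.141, 0.002, -0.144]
contact_force: [0.4, -0.3, 0.0]
grip_width: 0.7
```

View pics/s5.png

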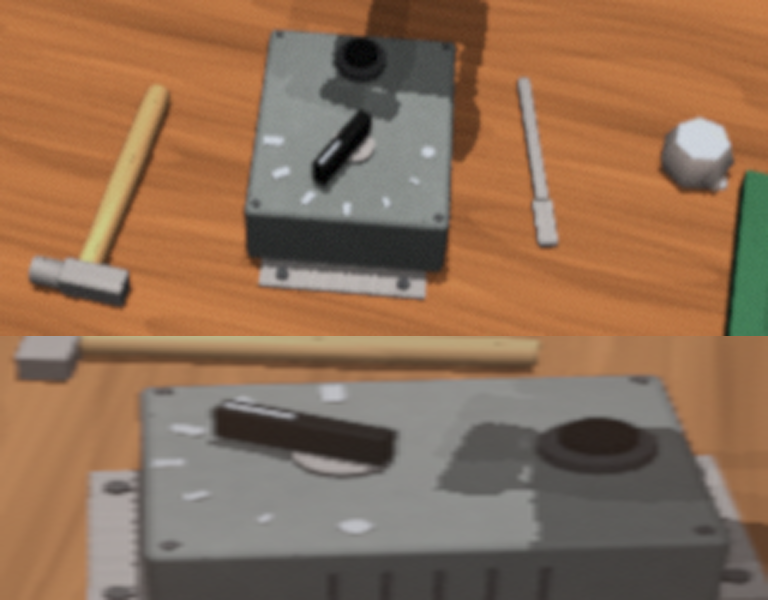

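The force jumped to 17 N with the tip stalled at 96.0 mm, so the button reached its hard stop. The dial is still at bar 4, the cap is back up, the bystanders are where they were and the robot is clear.

```bash
python3 -c "
from plant import bot
print(bot.close_job())"
```

```text
the job is handed in; nothing more can be done
None
```

The selector is on the fourth bar, the start button was pressed once at that setting, and the job is handed in at about 10 s of the 51 s allowed.

- **Selector:** It started on the second bar. I pushed its counter-clockwise flank with the shut fingertips through two clicks. The force dropped to zero after each snap. The camera then put the nose about 10 px (in the 4x enlarged crop) from the spot predicted for bar 4, against about 50 px for bar 5.
- **Start button:** The force rose to 17 N with the tip stalled at 96.0 mm, the expected fully-down height. After I lifted off, the cap looked up again in the last picture, though I did not measure its height.
- **Last checks:** The dial is still on bar 4. The hammer, chisel and offcut look unmoved. The arm is clear, with about zero force on the tool.
- **Disagreements:** My two estimates of the button position differed by about 5 mm, so I pressed between them. No check failed.

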